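# Set out the cups on their saucers

### The arm

A 7-joint arm with a two-finger parallel gripper is mounted at the origin on the work surface. World frame = base frame: x ahead of the robot, y to its left, z up, the work surface at z = 0. Lengths are in m, angles in rad, forces in N, time in s.
With the tool pointing down it reaches from about 0.4 to 0.85 m from the base axis. Payload 4.4 kg.
Tool frame: the origin (TCP) lies at the very end of the fingers, on their centre line; the grasp point (between the pads) lies 19 mm behind it; z points along the fingers, y is the direction in which the jaws open and shut (so a half turn about z gives the same grasp; the last joint's range is limited). The gripper opens to 94 mm and grips with 3 to 60 N. Pads are 16 mm wide; open, the fingers measure 119 mm over their backs; the gripper's body (75 mm by 177 mm) begins 78 mm behind the grasp point.
Start: joints at [-1.278, 0.628, 0.038, 1.517, -0.027, 0.996, -0.02], TCP at [0.228, 0.609, 0.205] pointing down, gripper open.
Joint ranges: [-3.06, 3.06], [-0.37, 2.12], [-1.25, 1.32], [0.18, 2.47], [-1.1, 4.24], [0.23, 1.98], [-2.94, 2.94]. Speed limits (rad/s): [2.57, 2.57, 3.14, 3.14, 3.14, 3.14, 3.14].

### API

Orientations are given as a unit quaternion [w, x, y, z].
In Python, from rig import manip, get_image gives the robot as it stands.
- The arm moves only by the tool apply_moves, never from a script. Its argument "increments" is text: rows parted by semicolons, each of 7 numbers parted by spaces: the opening, from 0 (shut) to 1 (fully open), then the shift along the world's x, y, z in mm, then the turn, a rotation vector about the world's x, y, z in rad. A call has 1 to 20 rows; each row is the pose to reach, as a shift and turn from the pose commanded when the call began; what a row does not reach only later rows make up. A row lasts 1/10 s, in which the tool goes at most 50 mm and 8.59 degrees, less where a joint would pass 70% of its speed; a pose out of reach is approached as far as the arm can. A call with a gripper value outside its range is refused whole. The fingers move at their own pace and stop on an object; the grip force is fixed at half the most. Time passes only in rows, so rows that repeat a pose let the fingers close. It gives the time, the measured TCP pose, the force and the opening at its end, in the units of the state.
- manip.read_state(): the state, without advancing time (a new reading comes with each control period).
- get_image(name): name is "scene" or "top"; returns a dict with "color" (384x512x3 uint8, red, green, blue), "K" (3x3 intrinsics, pixels), "rvec" (rotation vector, rad) and "tvec" (3), from world to camera coordinates, as OpenCV has them. Camera axes: x right, y down, z forward; pixel columns grow to the right and rows downward; lengths in m; the calibration is good to about 2 mm. A picture is of the moment at which its call begins. There is no depth.
- manip.hand_in(): hands the job in, once; it reports no verdict.
The state is a dict: "time": time; "joint_positions": joint angles; "dq": joint speeds; "tau": joint torques, N m; "tcp_pos": TCP position; "ee_rot": TCP orientation; "force": force on the tool from outside, world axes, zero at the start; "wrist_torque": the same for the moment, N m; "gripper_width": opening from 0.0 (shut) to 1.0 (fully open).
Only numpy, scipy, OpenCV 4.12 (cv2) and the standard library are available. Lean on these libraries where they do the work, as an engineer would, in place of code of your own. Each camera call takes 0.05 s, during which the arm holds its last target.

### The job

Set the three open cups out on the serving board, each upright in the middle of the saucer of its own size: the largest cup on the largest saucer first, then the middle-sized one, and the smallest last. Set each cup down gently without dropping it or tipping it over, and leave the closed sugar pot and the salt box where they are.

Things in the scene. Friction and masses are not known exactly. Their poses are not given: they have to be found in the camera images.
- cup_large: The largest of three loose handleless stoneware cups, round and open at the top, sand-coloured below with a pale glazed upper part: 66 mm outside diameter over its upper two thirds, narrowing to 54 mm at the foot, 72 mm high, wall 4 mm, about 200 g (may vary by a third). Stands upright on the counter at the start. Origin at the centre of its underside, z up its axis.
- cup_medium: The middle-sized of three loose handleless stoneware cups, round and open at the top, sand-coloured below with a pale glazed upper part: 55 mm outside diameter over its upper two thirds, narrowing to 43 mm at the foot, 60 mm high, wall 4 mm, about 140 g (may vary by a third). Stands upright on the counter at the start. Origin at the centre of its underside, z up its axis.
- cup_small: The smallest of three loose handleless stoneware cups, round and open at the top, sand-coloured below with a pale glazed upper part: 44 mm outside diameter over its upper two thirds, narrowing to 32 mm at the foot, 50 mm high, wall 4 mm, about 90 g (may vary by a third). Stands upright on the counter at the start. Origin at the centre of its underside, z up its axis.
- saucer_large: The largest of three plain brown round saucers, 102 mm across, 10 mm high, flat floor 87 mm across inside a low 5 mm rim. Fixed on a fixed round wooden board (304 mm across, 15 mm thick); the saucers' centres form a triangle, 152 mm apart. Origin at the centre of its underside, on the board's top (15 mm above the counter); its floor is 5 mm above the origin.
- saucer_medium: The middle-sized of three plain brown round saucers, 83 mm across, 10 mm high, flat floor 68 mm across inside a low 5 mm rim. Fixed on a fixed round wooden board (304 mm across, 15 mm thick); the saucers' centres form a triangle, 152 mm apart. Origin at the centre of its underside, on the board's top (15 mm above the counter); its floor is 5 mm above the origin.
- saucer_small: The smallest of three plain brown round saucers, 66 mm across, 10 mm high, flat floor 51 mm across inside a low 5 mm rim. Fixed on a fixed round wooden board (304 mm across, 15 mm thick); the saucers' centres form a triangle, 152 mm apart. Origin at the centre of its underside, on the board's top (15 mm above the counter); its floor is 5 mm above the origin.
- sugar_pot: Lidded round stoneware sugar pot, loose, 64 mm across, 72 mm high to the top of its small knob; closed. Bystander, to stay where it is. Origin at the centre of its underside, z up.
- salt_box: Closed square wooden salt box, loose, 64 x 64 mm, 50 mm high. Bystander, to stay where it is. Origin at the centre of its underside, z up.

How it is judged:
By the outcome, as a careful person would: the job done as asked, in the order asked, and still so for the second after the job is handed in, with the robot touching nothing.
It also fails if it takes over 99 s, if anything falls off the work surface, if the arm or the gripper's body presses on something with over 40 N, if the wrist force passes 120 N, or if a joint passes its speed limit or range.

## Working session

There is one attempt and no reset: what is moved stays moved. The work goes in short steps, Python scripts to look and compute and a tool call to move; the robot and the scene stay as the last step left them, time stands still between calls to the robot, and variables do not carry over. Pictures are saved under pics/ and viewed, and the job is handed in when it is done.

Besides the shell and the picture viewer there is one more tool, called after ">>>" by a JSON object that holds its "api" and its "payload". apply_moves: Moves the arm, as the interface text tells. Its arguments: {"type":"object","properties":{"increments":{"type":"string"}},"required":["increments"]}

```bash
mkdir -p pics; ls; python3 - <<'E'
from rig import manip,get_image
import cv2
for n in("scene","top"):
    d=get_image(n); cv2.imwrite(f"pics/{n}0.png",d["color"][:,:,::-1]); print(n,d["K"],d["rvec"],d["tvec"])
s=manip.read_state(); print(s)
E
```

```text
pics
scene [[356.87860031   0.         261.64592369]
 [  0.         356.87860031 196.91967403]
 [  0.           0.           1.        ]] [ 2.04854627  0.67591677 -0.34197778] [-0.39999295 -0.1635662   1.20993274]
top [[456.75470012   0.         251.8087616 ]
 [  0.         456.75470012 183.71697361]
 [  0.           0.           1.        ]] [ 2.21721624 -2.18489488  0.04631455] [-0.05173577  0.52253804  1.30163584]
{'time': 0.1, 'joint_positions': array([-1.27777547,  0.62922631,  0.03843076,  1.51821192, -0.02700397,
        0.99629733, -0.02001377]), 'dq': array([-8.04617149e-05, -1.81762715e-03,  1.47723433e-04, -1.43498363e-03,
       -3.86632485e-04,  7.47109569e-04, -2.77591553e-04]), 'tau': array([ 2.29175705e-03, -5.50786543e+01,  1.14736989e+00, -1.87115675e+01,
       -5.21241082e-02,  1.92464126e-02,  3.76023650e-05]), 'tcp_pos': array([0.22802254, 0.60808572, 0.20468146]), 'ee_rot': array([-1.44086471e-04,  1.78451080e-01,  9.83948450e-01, -7.99946281e-04]), 'force': array([-0.80230338,  0.59518803, -0.18826148]), 'wrist_torque': array([0.00724785, 0.03439184, 0.02551253]), 'gripper_width': 0.9999801405862306}
```

View pics/scene0.png

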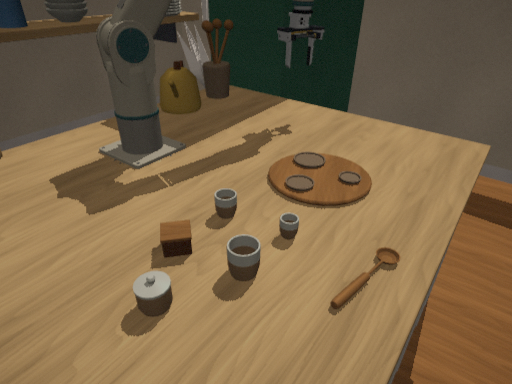

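View pics/top0.png

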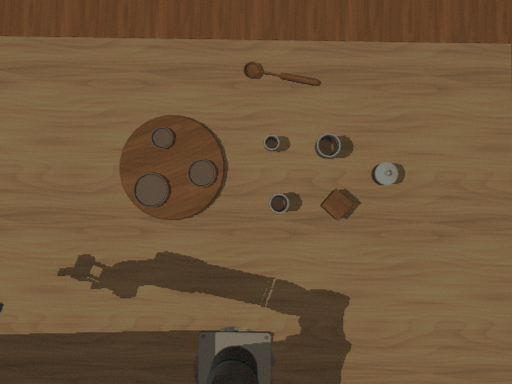

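The top view shows the small cup at (272,143), large at (329,146) and medium at (279,204). The saucers are large (152,190), medium (203,174) and small (163,138). The salt box is at (337,205) and the pot at (386,174). Next I'll refine these positions and project them.

```bash
cat > h.py <<'E'
import numpy as np, cv2
from rig import manip,get_image
def P(d,X):
    return cv2.projectPoints(np.array(X,float).reshape(-1,3),np.array(d["rvec"]),np.array(d["tvec"]),d["K"],None)[0].reshape(-1,2)
def bp(d,uv,z):
    R=cv2.Rodrigues(np.array(d["rvec"]))[0]; t=np.array(d["tvec"]).ravel()
    c=-R.T@t; r=R.T@np.linalg.inv(d["K"])@np.array([uv[0],uv[1],1.]); return c+r*(z-c[2])/r[2]
def ring(d,x,y,z,r,n=72):
    a=np.linspace(0,2*np.pi,n,endpoint=False); return P(d,np.c_[x+r*np.cos(a),y+r*np.sin(a),np.full(n,z)])
E
python3 - <<'E'
from h import *
d=get_image("top"); print(P(d,[[0,0,0],[.228,.609,.2],[.228,.609,0]]), P(get_image("scene"),[[0,0,0],[.228,.609,.2]]))
for n,uv,z in [("cl",(329,146),.072),("cm",(279,204),.06),("cs",(272,143),.05),("sl",(152,190),.025),("sm",(203,174),.025),("ss",(163,138),.025),("board",(172,167),.015),("pot",(386,174),.06),("box",(337,205),.05)]:
    print(n,bp(d,uv,z).round(4))
im=d["color"][90:240,100:420]
cv2.imwrite("pics/topc.png",cv2.resize(im,None,fx=2.5,fy=2.5,interpolation=cv2.INTER_CUBIC)[:,:,::-1])
s=get_image("scene")["color"][130:330,110:410]
cv2.imwrite("pics/scenec.png",cv2.resize(s,None,fx=2.6,fy=2.6,interpolation=cv2.INTER_CUBIC)[:,:,::-1])
E
```

```text
[[233.65425531 367.07986091]
 [-18.3817879  297.85992478]
 [ 22.72694641 283.32128137]] [[143.66504814 148.67461449]
 [298.43344512  66.61904388]]
cl [ 0.6276 -0.2547  0.072 ]
cm [ 0.4663 -0.1199  0.06  ]
cs [ 0.6365 -0.0988  0.05  ]
sl [0.5006 0.2391 0.025 ]
sm [0.5483 0.0952 0.025 ]
ss [0.6495 0.2112 0.025 ]
board [0.5677 0.1855 0.015 ]
pot [ 0.5536 -0.4152  0.06  ]
box [ 0.4658 -0.2819  0.05  ]
```

View pics/topc.png

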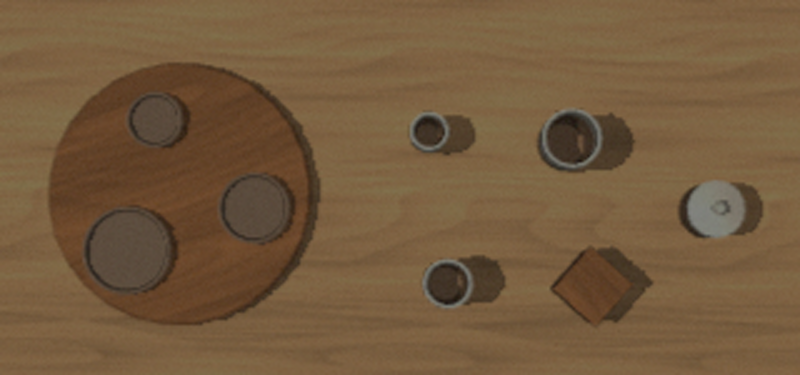

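View pics/scenec.png

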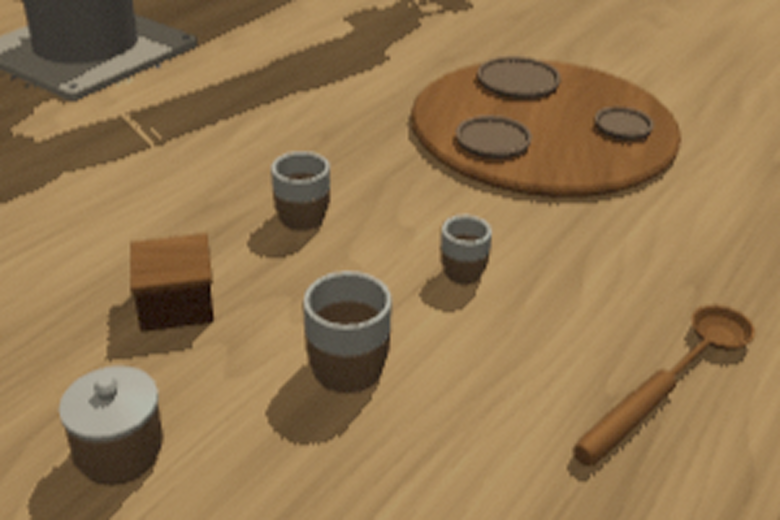

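```bash
cat > fit.py <<'E'
from h import *
from scipy.optimize import minimize
from scipy.ndimage import map_coordinates
def grad(d):
    g=cv2.GaussianBlur(d["color"].astype(np.float32),(0,0),0.8)
    gx=cv2.Sobel(g,cv2.CV_32F,1,0);gy=cv2.Sobel(g,cv2.CV_32F,0,1)
    return np.sqrt((gx**2+gy**2).sum(2))
def score(G,d,x,y,rings):
    s=0
    for z,r in rings:
        p=ring(d,x,y,z,r); s+=map_coordinates(G,[p[:,1],p[:,0]],order=1).mean()
    return s
def fit(d,x0,y0,rings,w=.012):
    G=grad(d); b=(-1,)
    for st,rng in((.002,w),(.0005,.002)):
        c=(x0,y0) if st==.002 else b[1:]
        for x in np.arange(c[0]-rng,c[0]+rng+1e-9,st):
            for y in np.arange(c[1]-rng,c[1]+rng+1e-9,st):
                s=score(G,d,x,y,rings)
                if s>b[0]: b=(s,x,y)
    return np.array(b[1:])
CUP=dict(cl=[(.072,.033),(.072,.029)],cm=[(.06,.0275),(.06,.0235)],cs=[(.05,.022),(.05,.018)])
SAU=dict(sl=[(.025,.051),(.025,.0435)],sm=[(.025,.0415),(.025,.034)],ss=[(.025,.033),(.025,.0255)],board=[(.015,.152)])
E
python3 - <<'E'
from fit import *
g=dict(cl=(.6276,-.2547),cm=(.4663,-.12),cs=(.6365,-.099),sl=(.5006,.239),sm=(.548,.095),ss=(.6495,.211),board=(.5677,.1855))
T=get_image("top");S=get_image("scene")
for n,r in {**CUP,**SAU}.items(): print(n,fit(T,*g[n],r),fit(S,*g[n],r))
E
```

```text
cl [ 0.6261 -0.2487] [ 0.6316 -0.2547]
cm [ 0.4698 -0.12  ] [ 0.4743 -0.1245]
cs [ 0.635 -0.097] [ 0.6425 -0.1025]
sl [0.5016 0.2395] [0.4991 0.2405]
sm [0.552 0.096] [0.556 0.089]
ss [0.6505 0.2105] [0.6525 0.2075]
board [0.5677 0.183 ] [0.5682 0.1825]
```

```bash
python3 - <<'E'
from fit import *
g=dict(cl=(.626,-.2495),cm=(.4698,-.12),cs=(.635,-.0975),sl=(.5016,.2395),sm=(.552,.096),ss=(.6505,.2105),board=(.5677,.183))
for n,(a,b,c,e) in dict(top=(90,240,100,360),scene=(140,290,190,390)).items():
    d=get_image(n);k=4 if n=="scene" else 3
    im=cv2.resize(d["color"][a:b,c:e],None,fx=k,fy=k,interpolation=cv2.INTER_NEAREST)[:,:,::-1].copy()
    im=np.clip(im.astype(float)*1.6,0,255).astype(np.uint8)
    for m,rr in {**CUP,**SAU}.items():
        for z,r in rr:
            p=(ring(d,*g[m],z,r)-[c,a]+.5)*k
            cv2.polylines(im,[np.round(p*16).astype(int)],True,(0,255,255) if r>0 else 0,1,cv2.LINE_AA,4)
    cv2.imwrite(f"pics/ov_{n}.png",im)
E
```

```text
(no output)
```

View pics/ov_top.png

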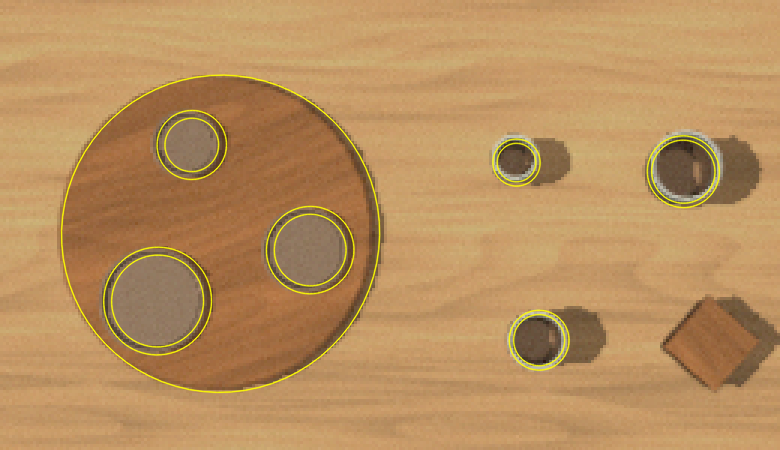

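View pics/ov_scene.png

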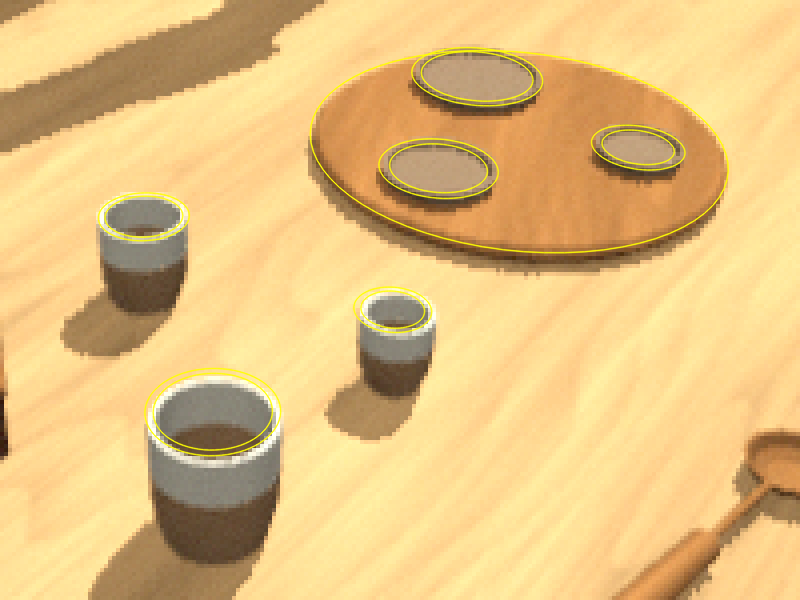

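```bash
cat >> fit.py <<'E'
def rimfit(d,x0,y0,h,r,w=.014):
    c=cv2.GaussianBlur(d["color"].astype(np.float32),(0,0),0.5); G=c[:,:,2]   # blue: rim bright, wood dark
    b=(-1e9,)
    for st,rng in((.002,w),(.0005,.002)):
        c0=(x0,y0) if st==.002 else b[1:]
        for x in np.arange(c0[0]-rng,c0[0]+rng+1e-9,st):
            for y in np.arange(c0[1]-rng,c0[1]+rng+1e-9,st):
                s=score(G,d,x,y,[(h,r-.002)])-.5*score(G,d,x,y,[(h,r+.0025)])-.5*score(G,d,x,y,[(h,r-.0065)])
                if s>b[0]: b=(s,x,y)
    return np.array(b[1:]),b[0]
HR=dict(cl=(.072,.033),cm=(.06,.0275),cs=(.05,.022))
def overlay(name,box,k,items,out):
    a,b,c,e=box; d=get_image(name)
    im=cv2.resize(d["color"][a:b,c:e],None,fx=k,fy=k,interpolation=cv2.INTER_NEAREST)[:,:,::-1]
    im=np.clip(im.astype(float)*1.6,0,255).astype(np.uint8)
    for x,y,z,r in items:
        p=(ring(d,x,y,z,r)-[c,a]+.5)*k
        cv2.polylines(im,[np.round(p*16).astype(int)],True,(0,0,255),1,cv2.LINE_AA,4)
    cv2.imwrite(out,im)
E
python3 - <<'E'
from fit import *
g=dict(cl=(.629,-.252),cm=(.470,-.121),cs=(.638,-.099))
T=get_image("top");S=get_image("scene"); best={}
for n in g:
    h,r=HR[n]; a=rimfit(T,*g[n],h,r);b=rimfit(S,*g[n],h,r); print(n,a,b); best[n]=(a[0],b[0])
overlay("top",(130,220,250,350),7,[(*best[n][0],HR[n][0],HR[n][1]+o) for n in g for o in (0,-.004)],"pics/ov_top2.png")
overlay("scene",(180,290,190,310),6,[(*best[n][1],HR[n][0],HR[n][1]+o) for n in g for o in (0,-.004)],"pics/ov_sc2.png")
overlay("top",(110,220,110,230),5,[],"pics/board_top.png")
E
```

```text
cl (array([ 0.631 , -0.2525]), np.float32(36.02153)) (array([ 0.6315, -0.2545]), np.float32(49.332436))
cm (array([ 0.469 , -0.1185]), np.float32(37.923485)) (array([ 0.47  , -0.1205]), np.float32(28.68055))
cs (array([ 0.6395, -0.0965]), np.float32(36.21673)) (array([ 0.64  , -0.0985]), np.float32(33.182785))
```

View pics/ov_top2.png

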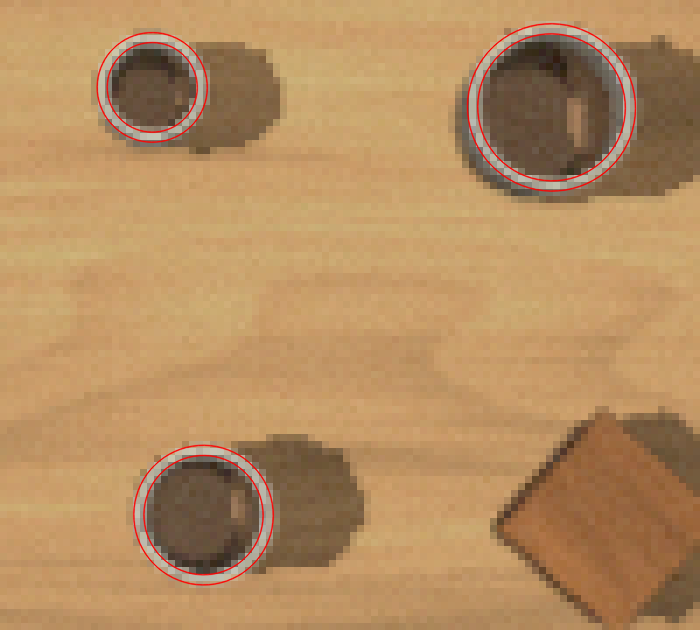

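View pics/ov_sc2.png

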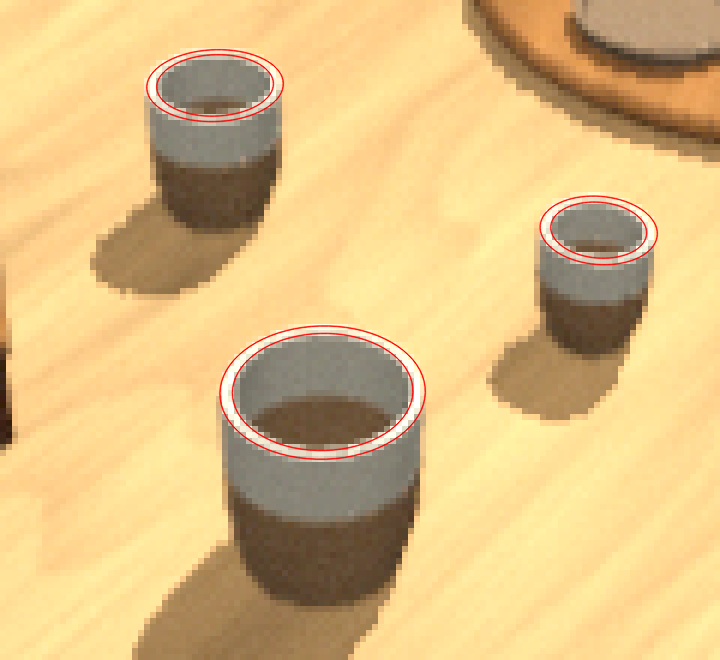

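```bash
cat > sau.py <<'E'
from fit import *
R=dict(sl=(.051,.0435),sm=(.0415,.034),ss=(.033,.0255))
def model(p,base=None):
    # p: cx,cy,theta ; triangle circumradius .152/sqrt3
    rr=.152/np.sqrt(3); o={}
    for i,n in enumerate(("sl","sm","ss")):
        a=p[2]+i*2*np.pi/3; o[n]=(p[0]+rr*np.cos(a),p[1]+rr*np.sin(a))
    return o
def sfit(d,p0):
    G=cv2.GaussianBlur(d["color"].astype(np.float32),(0,0),0.5)[:,:,2]
    def f(p):
        s=0
        for n,(x,y) in model(p).items():
            ro,ri=R[n]
            s+=score(G,d,x,y,[(.020,ri-.003)])-score(G,d,x,y,[(.025,(ro+ri)/2)])+.5*(score(G,d,x,y,[(.025,ro-.0015)])-score(G,d,x,y,[(.02,ro+.003)]))
        return -s
    best=None
    for dx in(-.003,0,.003):
        for dy in(-.003,0,.003):
            q=minimize(f,np.array(p0)+[dx,dy,0],method="Nelder-Mead",options=dict(initial_simplex=np.array(p0)+[dx,dy,0]+np.array([[0,0,0],[.004,0,0],[0,.004,0],[0,0,.04]]),xatol=1e-4))
            if best is None or q.fun<best.fun: best=q
    return best
E
python3 - <<'E'
from sau import *
c=np.array([.5677,.182]); a=np.arctan2(.2395-.182,.501-.5677)
for n in("top","scene"):
    d=get_image(n); q=sfit(d,[*c,a]); m=model(q.x); print(n,q.fun,q.x,{k:np.round(v,4) for k,v in m.items()})
    it=[(*m[k],.025,r) for k in m for r in R[k]]+[(q.x[0],q.x[1],.015,.152)]
    overlay(n,(110,225,110,235) if n=="top" else (145,205,260,380),6,it,f"pics/sau_{n}.png")
E
```

```text
top -42.14707946777344 [0.56811094 0.18560882 2.43362326] {'sl': array([0.5014, 0.2427]), 'sm': array([0.552 , 0.0993]), 'ss': array([0.6509, 0.2148])}
scene -37.65745544433594 [0.56969197 0.182563   2.45619198] {'sl': array([0.5018, 0.2381]), 'sm': array([0.5556, 0.096 ]), 'ss': array([0.6518, 0.2136])}
```

View pics/sau_top.png

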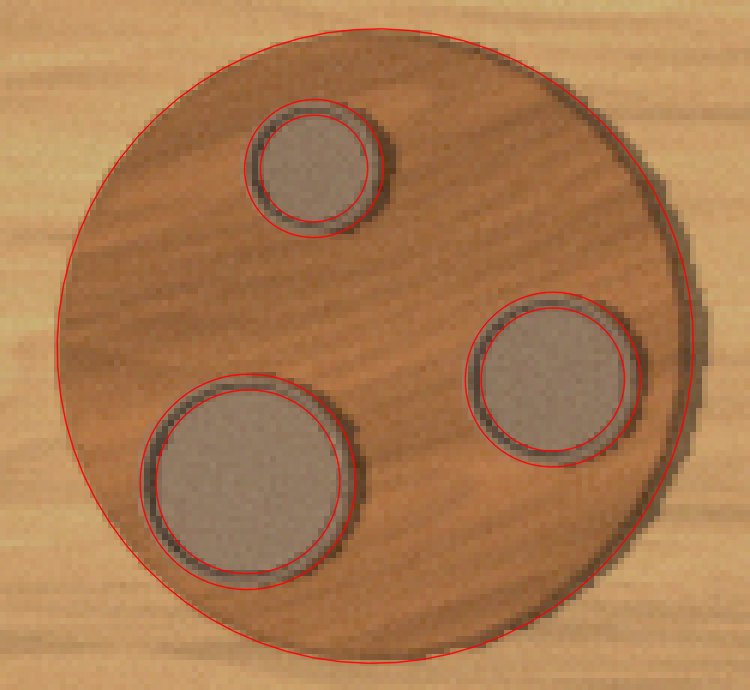

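View pics/sau_scene.png

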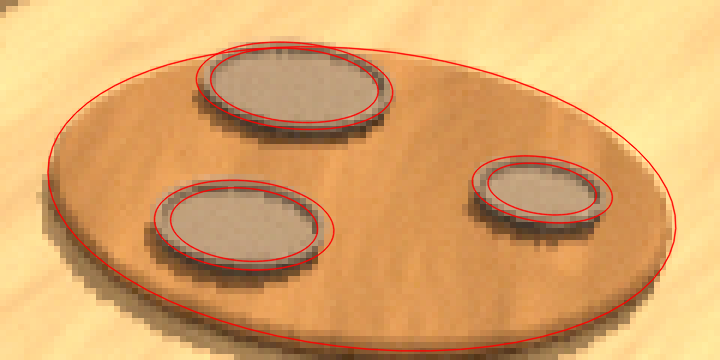

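Overlays fit to about 1 px. My estimates in metres:

| Item | x | y |
|---|---|---|
| Large cup | 0.631 | -0.2535 |
| Medium cup | 0.4695 | -0.1195 |
| Small cup | 0.640 | -0.0975 |
| Large saucer | 0.5015 | 0.239 |
| Medium saucer | 0.553 | 0.0955 |
| Small saucer | 0.651 | 0.2115 |

I'll move above the large cup with the jaws along world x.

>>> {"api": "apply_moves", "payload": {"increments": "1 10 -22 0 0 0 -0.06; 1 28 -60 0 0 0 -0.16; 1 48 -103 0 0 0 -0.28; 1 68 -146 0 0 0 -0.4; 1 88 -189 0 0 0 -0.52; 1 109 -232 0 0 0 -0.64; 1 129 -275 0 0 0 -0.76; 1 149 -318 0 0 0 -0.88; 1 169 -361 0 0 0 -1.0; 1 189 -404 0 0 0 -1.1; 1 209 -447 0 0 0 -1.212; 1 230 -490 0 0 0 -1.212; 1 250 -533 0 0 0 -1.212; 1 270 -576 0 0 0 -1.212; 1 290 -619 0 0 0 -1.212; 1 310 -662 0 0 0 -1.212; 1 330 -705 0 0 0 -1.212; 1 350 -748 -10 0 0 -1.212; 1 370 -791 -30 0 0 -1.212; 1 390 -830 -50 0 0 -1.212"}}

```text
time: 2.9
tcp_pos: [0.6193, -0.2235, 0.1554]
ee_rot: [0.001, 0.707, 0.707, 0.001]
force: [1.1, 0.4, 0.0]
gripper_width: 1.002
```

>>> {"api": "apply_moves", "payload": {"increments": "1 13 -32 -10 0 0 0; 1 13 -32 -20 0 0 0; 1 13 -32 -20 0 0 0; 1 13 -32 -20 0 0 0"}}

```text
time: 3.3
tcp_pos: [0.6312, -0.2513, 0.1355]
ee_rot: [-0.001, 0.707, 0.708, 0.0]
force: [0.1, 0.6, -0.4]
gripper_width: 0.997
```

```bash
python3 - <<'E'
from h import *
s=manip.read_state(); print(s["time"],s["tcp_pos"],s["ee_rot"],s["joint_positions"].round(2))
for n,(a,b,c,e) in dict(scene=(150,290,170,330),top=(70,220,260,420)).items():
    d=get_image(n); print(n,P(d,[s["tcp_pos"]]))
    im=d["color"][a:b,c:e]; cv2.imwrite(f"pics/{n}_a.png",np.clip(1.5*cv2.resize(im,None,fx=4,fy=4,interpolation=cv2.INTER_CUBIC)[:,:,::-1].astype(float),0,255))
E
```

```text
3.3 [ 0.63120207 -0.25133633  0.13546016] [-7.90845475e-04  7.06546612e-01  7.07665911e-01  4.66464017e-04] [ 0.14  0.77  0.35  1.5  -0.31  0.93  0.59]
scene [[243.95726427 216.87614146]]
top [[331.86508054 141.60561441]][ WARN:0@1.247] global loadsave.cpp:1063 imwrite_ Unsupported depth image for selected encoder is fallbacked to CV_8U.
```

View pics/scene_a.png

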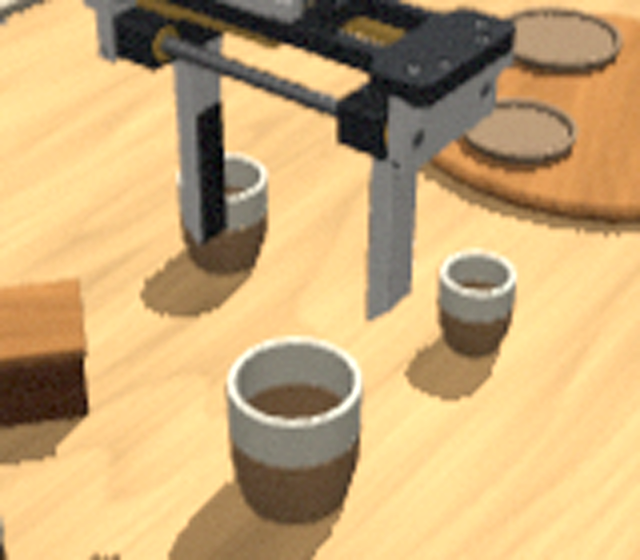

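View pics/top_a.png

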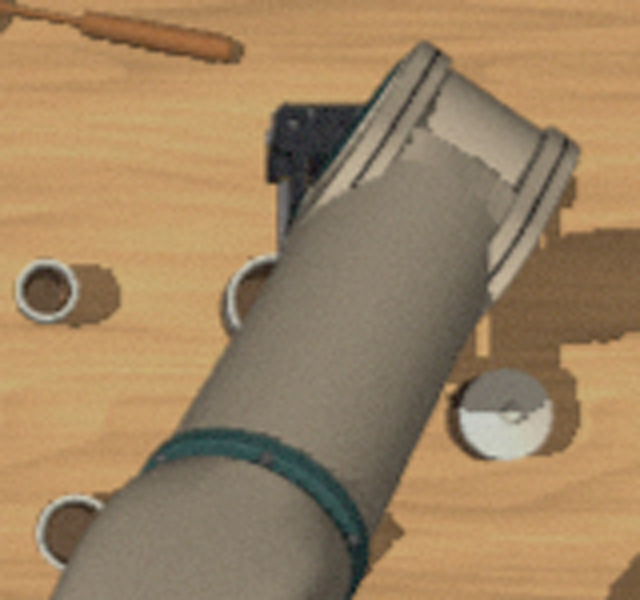

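The fingers straddle the large cup, with their tips at about (221,211) and (266,229) and the projected TCP between them at (244,217). Next I descend and grip.

>>> {"api": "apply_moves", "payload": {"increments": "1 0 0 -15 0 0 0; 1 0 0 -35 0 0 0; 1 0 0 -55 0 0 0; 1 0 0 -75 0 0 0; 1 0 0 -92 0 0 0; 1 0 0 -102 0 0 0; 1 0 0 -105 0 0 0; 1 0 0 -105 0 0 0; 0.6 0 0 -105 0 0 0; 0.6 0 0 -105 0 0 0; 0.6 0 0 -105 0 0 0; 0.4 0 0 -105 0 0 0; 0.4 0 0 -105 0 0 0; 0.4 0 0 -105 0 0 0; 0.4 0 0 -105 0 0 0; 0.4 0 0 -105 0 0 0; 0.4 0 0 -105 0 0 0"}}

```text
time: 5.1
tcp_pos: [0.6316, -0.2535, 0.031]
ee_rot: [0.0, 0.707, 0.707, 0.0]
force: [0.5, 0.1, 5.6]
gripper_width: 0.703
```

```bash
python3 - <<'E'
from fit import *
s=manip.read_state(); print(s["time"],s["tcp_pos"],s["force"],s["gripper_width"]*94)
S=get_image("scene"); print(rimfit(S,.631,-.2535,.072,.033))
overlay("scene",(170,290,170,310),5,[],"pics/g1.png")
E
```

```text
5.1 [ 0.63160722 -0.25353899  0.03097262] [0.54257433 0.08416626 5.59487939] 66.03816323474707
(array([ 0.6315, -0.2545]), np.float32(25.78566))
```

View pics/g1.png

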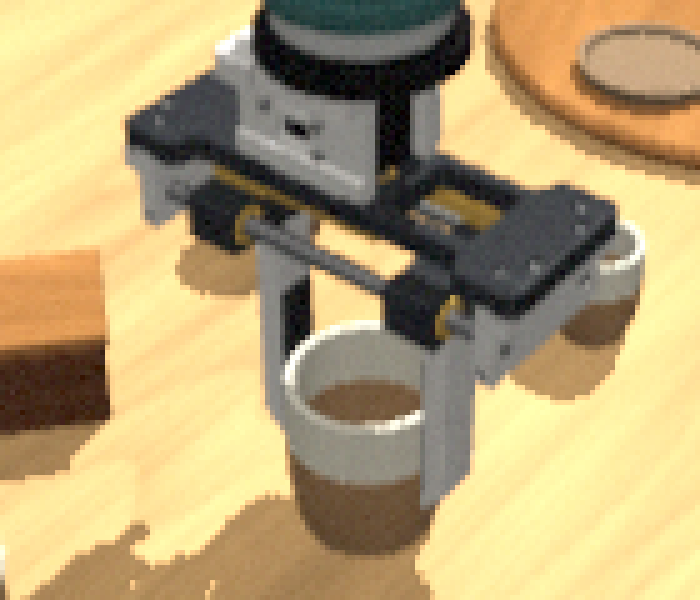

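Gripped, with a width of 66 mm. I'll lift and carry it to the large saucer.

>>> {"api": "apply_moves", "payload": {"increments": "0.4 0 0 5 0 0 0; 0.4 0 0 15 0 0 0; 0.4 0 0 30 0 0 0; 0.4 0 0 48 0 0 0; 0.4 0 0 65 0 0 0; 0.4 0 0 76 0 0 0; 0.4 0 0 80 0 0 0; 0.4 -2 8 80 0 0 0; 0.4 -5 20 80 0 0 0; 0.4 -11 42 80 0 0 0; 0.4 -19 70 80 0 0 0; 0.4 -27 102 80 0 0 0; 0.4 -36 136 80 0 0 0; 0.4 -45 170 80 0 0 0; 0.4 -54 204 80 0 0 0; 0.4 -63 238 80 0 0 0; 0.4 -72 272 80 0 0 0; 0.4 -81 306 80 0 0 0; 0.4 -90 340 80 0 0 0; 0.4 -99 374 80 0 0 0"}}

```text
time: 7.2
tcp_pos: [0.5301, 0.123, 0.1098]
ee_rot: [-0.001, 0.707, 0.708, -0.001]
force: [0.2, 0.4, -1.2]
gripper_width: 0.699
```

>>> {"api": "apply_moves", "payload": {"increments": "0.4 -8 30 0 0 0 0; 0.4 -15 57 0 0 0 0; 0.4 -21 80 0 0 0 0; 0.4 -26 98 0 0 0 0; 0.4 -29 110 0 0 0 0; 0.4 -31 117 0 0 0 0; 0.4 -31 119 0 0 0 0; 0.4 -31 119 0 0 0 0; 0.4 -31 119 -10 0 0 0; 0.4 -31 119 -22 0 0 0; 0.4 -31 119 -32 0 0 0; 0.4 -31 119 -40 0 0 0; 0.4 -31 119 -45 0 0 0; 0.4 -31 119 -45 0 0 0; 0.4 -31 119 -45 0 0 0"}}

```text
time: 8.7
tcp_pos: [0.5014, 0.2396, 0.0655]
ee_rot: [0.0, 0.707, 0.707, 0.0]
force: [0.1, 1.0, -1.9]
gripper_width: 0.704
```

```bash
python3 - <<'E'
from fit import *
s=manip.read_state(); print(s["time"],s["tcp_pos"],s["force"],s["gripper_width"]*94)
S=get_image("scene"); dz=s["tcp_pos"][2]-.031; print(rimfit(S,.5015,.239,.072+dz,.033),dz)
overlay("scene",(120,220,230,370),5,[(.5015,.239,.02,.0435)],"pics/g2.png")
E
```

```text
8.7 [0.50139434 0.23959781 0.06545847] [ 0.05827566  0.96048298 -1.85741856] 66.17233937582726
(array([0.5015, 0.239 ]), np.float32(8.624386)) 0.034458465145545264
```

View pics/g2.png

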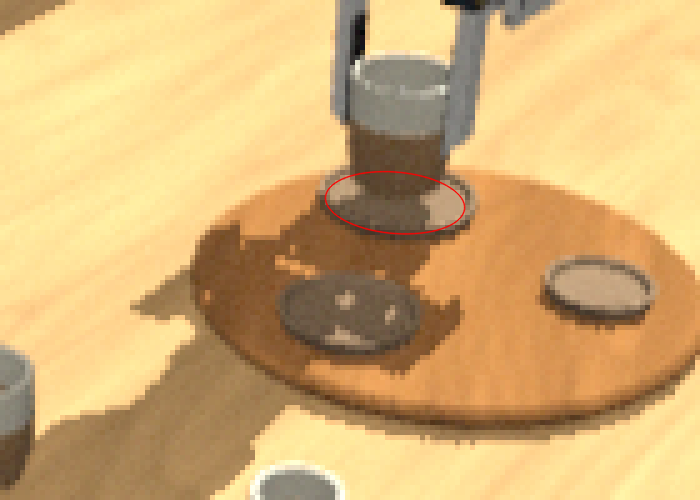

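Held upright and centred above the saucer. I'll lower it slowly.

>>> {"api": "apply_moves", "payload": {"increments": "0.4 0 0 -3 0 0 0; 0.4 0 0 -7 0 0 0; 0.4 0 0 -10 0 0 0; 0.4 0 0 -12 0 0 0; 0.4 0 0 -13 0 0 0; 0.4 0 0 -13 0 0 0; 0.4 0 0 -13 0 0 0"}}

```text
time: 9.5
tcp_pos: [0.5013, 0.2396, 0.0525]
ee_rot: [0.0, 0.707, 0.707, 0.0]
force: [-0.4, 0.6, -1.5]
gripper_width: 0.702
```

>>> {"api": "apply_moves", "payload": {"increments": "0.4 0 0 -0.5 0 0 0; 0.4 0 0 -1 0 0 0; 0.4 0 0 -1.5 0 0 0; 0.4 0 0 -1.5 0 0 0; 0.4 0 0 -1.5 0 0 0"}}

```text
time: 10.0
tcp_pos: [0.5012, 0.2397, 0.051]
ee_rot: [-0.0, 0.707, 0.707, 0.0]
force: [-0.7, -0.4, -1.6]
gripper_width: 0.702
```

>>> {"api": "apply_moves", "payload": {"increments": "0.4 0 0 -0.3 0 0 0; 0.4 0 0 -0.6 0 0 0; 0.4 0 0 -0.6 0 0 0; 0.4 0 0 -0.6 0 0 0"}}

```text
time: 10.4
tcp_pos: [0.5012, 0.2397, 0.0509]
ee_rot: [-0.0, 0.707, 0.707, 0.0]
force: [-1.0, -0.2, 5.3]
gripper_width: 0.707
```

>>> {"api": "apply_moves", "payload": {"increments": "0.4 0 0 -0.3 0 0 0; 0.4 0 0 -0.6 0 0 0; 0.4 0 0 -0.6 0 0 0; 0.4 0 0 -0.6 0 0 0"}}

```text
time: 10.8
tcp_pos: [0.5012, 0.2397, 0.0509]
ee_rot: [-0.0, 0.707, 0.707, 0.0]
force: [-3.2, -1.2, 10.2]
gripper_width: 0.703
```

Contact felt (10 N). I'll release gently and rise.

>>> {"api": "apply_moves", "payload": {"increments": "0.4 0 0 0.6 0 0 0; 0.4 0 0 0.6 0 0 0; 0.75 0 0 0.6 0 0 0; 0.8 0 0 0.6 0 0 0; 0.9 0 0 0.6 0 0 0; 0.95 0 0 0.6 0 0 0; 0.95 0 0 0.6 0 0 0; 0.95 0 0 0.6 0 0 0; 0.95 0 0 10 0 0 0; 0.95 0 0 25 0 0 0; 0.95 0 0 45 0 0 0; 0.95 0 0 65 0 0 0; 0.95 0 0 80 0 0 0; 0.95 0 0 85 0 0 0; 0.95 -3 -30 85 0 0 0; 0.95 -6 -70 85 0 0 0; 0.95 -10 -115 85 0 0 0; 0.95 -14 -165 85 0 0 0; 0.95 -18 -215 85 0 0 0; 0.95 -22 -265 85 0 0 0"}}

```text
time: 12.8
tcp_pos: [0.4787, -0.0266, 0.1348]
ee_rot: [-0.0, 0.707, 0.707, -0.0]
force: [1.3, -0.2, 1.0]
gripper_width: 0.948
```

>>> {"api": "apply_moves", "payload": {"increments": "1 -4 -40 0 0 0 0; 1 -7 -70 0 0 0 0; 1 -9 -88 -3 0 0 0; 1 -10 -94 -5 0 0 0; 1 -10 -94 -10 0 0 0; 1 -10 -94 -10 0 0 0; 1 -10 -94 -10 0 0 0"}}

```text
time: 13.5
tcp_pos: [0.4693, -0.1173, 0.1245]
ee_rot: [-0.001, 0.706, 0.708, 0.0]
force: [0.0, -0.9, 0.5]
gripper_width: 1.0
```

```bash
python3 - <<'E'
from fit import *
s=manip.read_state(); print(s["time"],s["tcp_pos"],s["gripper_width"]*94)
T=get_image("top");S=get_image("scene"); print(rimfit(T,.5015,.239,.092,.033),rimfit(S,.5015,.239,.092,.033),rimfit(S,.4695,-.1195,.06,.0275))
overlay("scene",(120,240,200,370),4,[(.5015,.239,.02,.0435)],"pics/g3.png")
overlay("top",(110,225,110,300),4,[],"pics/g3t.png")
E
```

```text
13.5 [ 0.46931788 -0.11726994  0.12446782] 93.99954040123032
(array([0.5005, 0.24  ]), np.float32(42.28669)) (array([0.5005, 0.2385]), np.float32(13.336021)) (array([ 0.47  , -0.1205]), np.float32(28.98721))
```

View pics/g3.png

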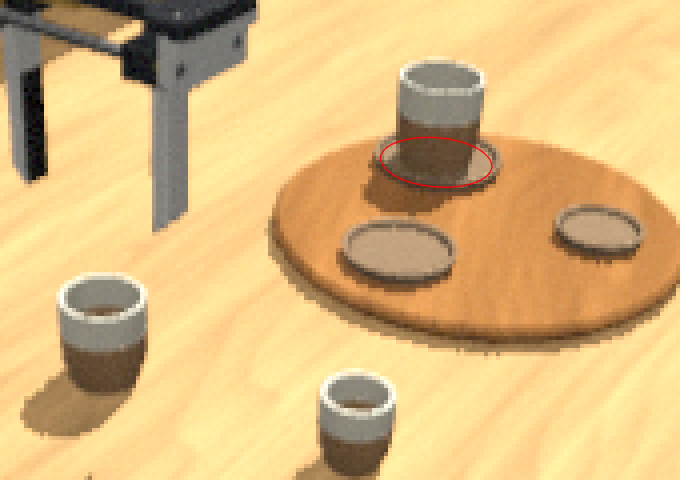

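View pics/g3t.png

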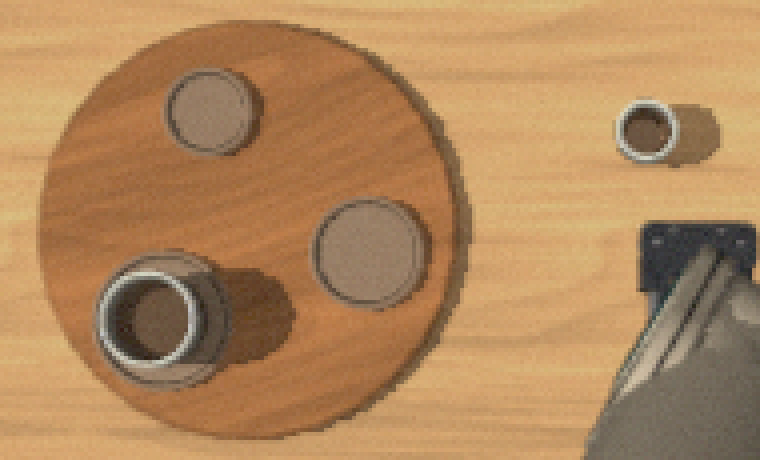

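The large cup stands upright, centred at about (0.5005, 0.239). Now the medium cup: descend and grip.

>>> {"api": "apply_moves", "payload": {"increments": "1 0 0 -12 0 0 0; 1 0 0 -30 0 0 0; 1 0 0 -50 0 0 0; 1 0 0 -70 0 0 0; 1 0 0 -86 0 0 0; 1 0 0 -96 0 0 0; 1 0 0 -101 0 0 0; 1 0 0 -101 0 0 0; 0.6 0 0 -101 0 0 0; 0.6 0 0 -101 0 0 0; 0.6 0 0 -101 0 0 0; 0.4 0 0 -101 0 0 0; 0.4 0 0 -101 0 0 0; 0.4 0 0 -101 0 0 0; 0.4 0 0 -101 0 0 0; 0.4 0 0 -101 0 0 0; 0.4 0 0 -101 0 0 0"}}

```text
time: 15.4
tcp_pos: [0.4695, -0.1189, 0.024]
ee_rot: [0.0, 0.707, 0.707, 0.0]
force: [0.3, 0.8, 4.4]
gripper_width: 0.586
```

```bash
python3 - <<'E'
from fit import *
s=manip.read_state(); print(s["time"],s["tcp_pos"],s["force"],s["gripper_width"]*94)
S=get_image("scene"); print(rimfit(S,.4695,-.1195,.06,.0275))
overlay("scene",(130,240,180,320),5,[],"pics/g4.png")
E
```

```text
15.4 [ 0.46952542 -0.11891408  0.02398676] [0.3140014  0.78112509 4.39895527] 55.10285776456594
(array([ 0.47  , -0.1205]), np.float32(20.23338))
```

View pics/g4.png

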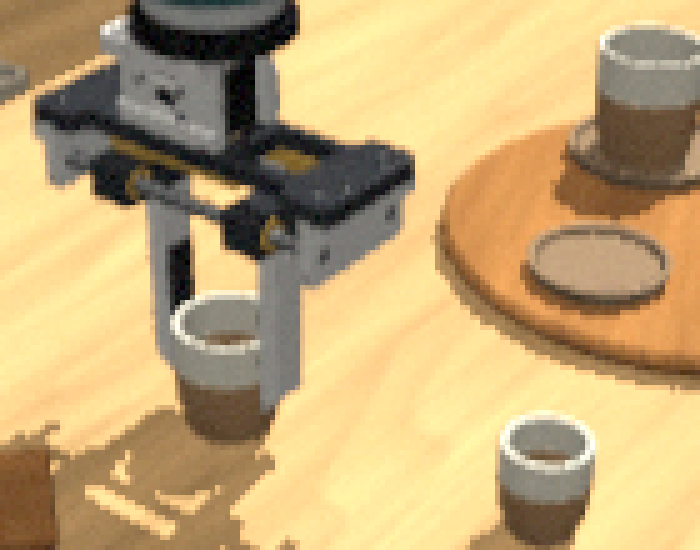

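>>> {"api": "apply_moves", "payload": {"increments": "0.4 0 0 5 0 0 0; 0.4 0 0 15 0 0 0; 0.4 0 0 30 0 0 0; 0.4 0 0 45 0 0 0; 0.4 0 0 56 0 0 0; 0.4 0 0 60 0 0 0; 0.4 3 8 60 0 0 0; 0.4 8 20 60 0 0 0; 0.4 15 39 60 0 0 0; 0.4 25 64 60 0 0 0; 0.4 36 92 60 0 0 0; 0.4 47 120 60 0 0 0; 0.4 58 147 60 0 0 0; 0.4 67 172 60 0 0 0; 0.4 75 193 60 0 0 0; 0.4 81 207 60 0 0 0; 0.4 83 213 58 0 0 0; 0.4 84 215 52 0 0 0; 0.4 84 215 44 0 0 0; 0.4 84 215 37 0 0 0"}}

```text
time: 17.5
tcp_pos: [0.5526, 0.0947, 0.0599]
ee_rot: [-0.0, 0.708, 0.706, -0.001]
force: [-0.6, -0.4, -1.0]
gripper_width: 0.585
```

>>> {"api": "apply_moves", "payload": {"increments": "0.4 0 0 -2 0 0 0; 0.4 0 0 -2 0 0 0; 0.4 0 0 -2 0 0 0; 0.4 0 0 -2 0 0 0"}}

```text
time: 17.9
tcp_pos: [0.5535, 0.0959, 0.0591]
ee_rot: [0.0, 0.707, 0.707, 0.0]
force: [-0.1, -0.4, -1.1]
gripper_width: 0.586
```

```bash
python3 - <<'E'
from fit import *
s=manip.read_state(); print(s["time"],s["tcp_pos"],s["force"],s["gripper_width"]*94)
S=get_image("scene"); print(rimfit(S,.553,.0955,.06+s["tcp_pos"][2]-.024,.0275))
overlay("scene",(120,220,230,370),5,[(.553,.0955,.02,.034)],"pics/g5.png")
E
```

```text
17.9 [0.55351057 0.09592973 0.05906279] [-0.05743703 -0.35258844 -1.12549958] 55.12828557015685
(array([0.554, 0.094]), np.float32(16.12487))
```

View pics/g5.png

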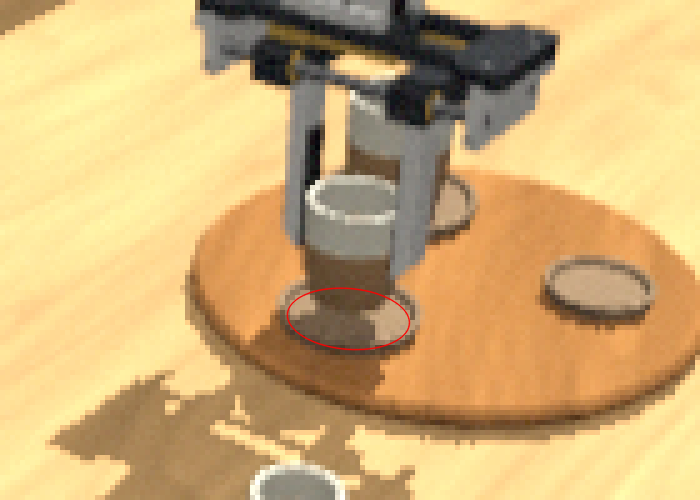

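>>> {"api": "apply_moves", "payload": {"increments": "0.4 0 1 -4 0 0 0; 0.4 0 1 -8 0 0 0; 0.4 0 1 -11 0 0 0; 0.4 0 1 -13 0 0 0; 0.4 0 1 -14 0 0 0; 0.4 0 1 -14 0 0 0; 0.4 0 1 -14 0 0 0"}}

```text
time: 18.7
tcp_pos: [0.5533, 0.0971, 0.0448]
ee_rot: [0.0, 0.707, 0.707, 0.0]
force: [0.1, -0.4, -0.6]
gripper_width: 0.589
```

>>> {"api": "apply_moves", "payload": {"increments": "0.4 0 0 -0.4 0 0 0; 0.4 0 0 -0.8 0 0 0; 0.4 0 0 -1.2 0 0 0; 0.4 0 0 -1.2 0 0 0; 0.4 0 0 -1.2 0 0 0"}}

```text
time: 19.2
tcp_pos: [0.5534, 0.0972, 0.044]
ee_rot: [0.0, 0.707, 0.707, 0.0]
force: [-1.3, 1.2, 6.1]
gripper_width: 0.587
```

Contact (6 N). Release, rise, and go to the small cup.

>>> {"api": "apply_moves", "payload": {"increments": "0.4 0 0 0.3 0 0 0; 0.62 0 0 0.3 0 0 0; 0.68 0 0 0.3 0 0 0; 0.75 0 0 0.3 0 0 0; 0.85 0 0 0.3 0 0 0; 0.85 0 0 0.3 0 0 0; 0.85 0 0 0.3 0 0 0; 0.85 0 0 10 0 0 0; 0.85 0 0 25 0 0 0; 0.85 0 0 45 0 0 0; 0.85 0 0 63 0 0 0; 0.85 0 0 72 0 0 0; 0.85 0 0 75 0 0 0; 0.85 8 -18 75 0 0 0; 0.85 24 -54 75 0 0 0; 0.85 42 -94 75 0 0 0; 0.85 60 -134 75 0 0 0; 0.85 75 -168 75 0 0 0; 0.85 84 -188 75 0 0 0; 0.85 87 -194.5 75 0 0 0"}}

```text
time: 21.2
tcp_pos: [0.6401, -0.1012, 0.1179]
ee_rot: [0.0, 0.709, 0.706, -0.001]
force: [0.2, 0.5, -0.3]
gripper_width: 0.85
```

>>> {"api": "apply_moves", "payload": {"increments": "0.85 0 0 0 0 0 0; 0.85 0 0 0 0 0 0; 0.85 0 0 -5 0 0 0"}}

```text
time: 21.5
tcp_pos: [0.6404, -0.0951, 0.1138]
ee_rot: [-0.0, 0.706, 0.708, 0.001]
force: [1.0, 0.1, -0.6]
gripper_width: 0.852
```

```bash
python3 - <<'E'
from fit import *
s=manip.read_state(); print(s["time"],s["tcp_pos"],s["gripper_width"]*94)
T=get_image("top");S=get_image("scene"); print(rimfit(T,.553,.0955,.08,.0275),rimfit(S,.553,.0955,.08,.0275),rimfit(S,.64,-.0975,.05,.022))
overlay("scene",(120,260,200,370),4,[(.553,.0955,.02,.034)],"pics/g6.png")
overlay("top",(110,225,110,300),4,[(.553,.0955,.02,.034)],"pics/g6t.png")
E
```

```text
21.5 [ 0.64040074 -0.09507975  0.11380539] 80.09578142488054
(array([0.5525, 0.097 ]), np.float32(46.249393)) (array([0.5535, 0.095 ]), np.float32(14.787266)) (array([ 0.64  , -0.0985]), np.float32(34.261932))
```

View pics/g6.png

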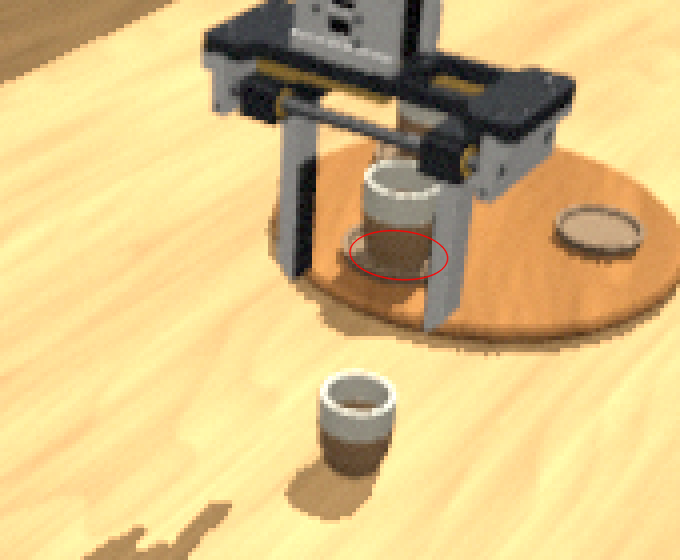

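View pics/g6t.png

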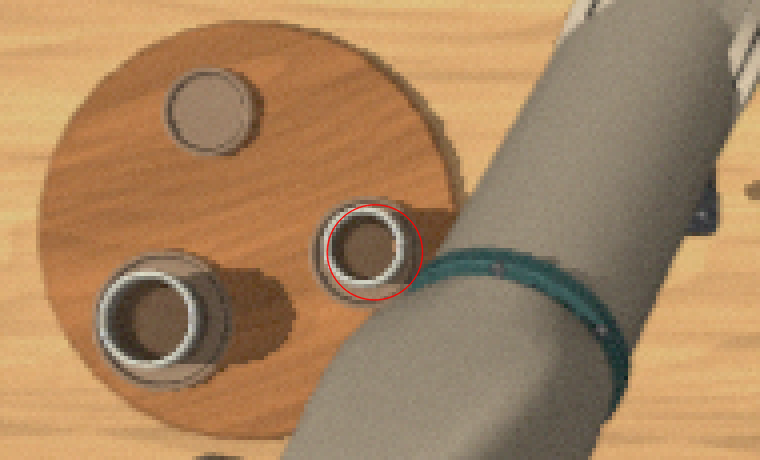

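```bash
python3 - <<'E'
from fit import *
it=[(.651,.2115,.025,.033),(.651,.2115,.02,.0255)]
it2=[(.651,.2148,.025,.033),(.651,.2148,.02,.0255)]
for i,t in enumerate((it,it2)): overlay("top",(122,155,145,183),10,t,f"pics/a{i}.png")
for i,t in enumerate((it,it2)): overlay("scene",(166,190,333,366),10,t,f"pics/b{i}.png")
a=[cv2.imread(f"pics/{k}.png") for k in("a0","a1","b0","b1")]
r1=np.hstack(a[:2]); r2=np.hstack(a[2:]); w=max(r1.shape[1],r2.shape[1])
f=lambda r:cv2.copyMakeBorder(r,0,0,0,w-r.shape[1],cv2.BORDER_CONSTANT)
cv2.imwrite("pics/ab.png",np.vstack([f(r1),f(r2)]))
E
```

```text
(no output)
```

View pics/ab.png

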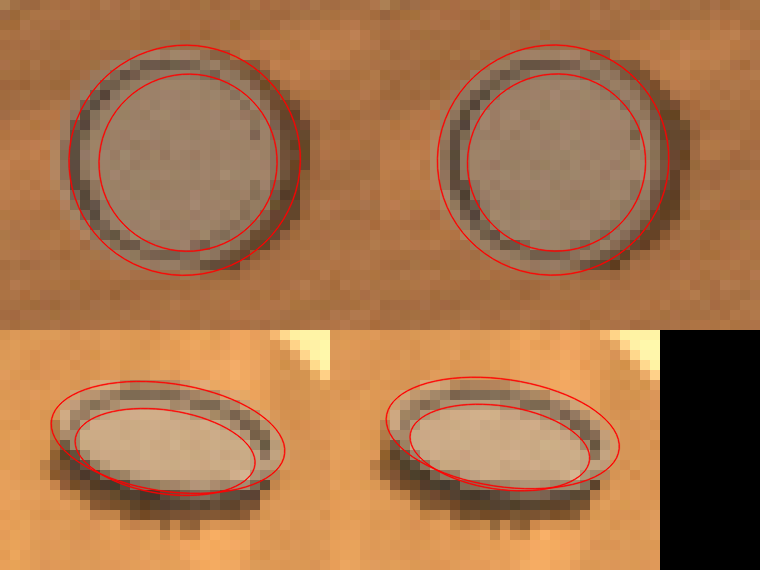

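Zoomed in, the small saucer's light rim is centred nearer y≈0.2145 in the robot frame. The top view says 0.215 and the scene view about 0.213. I'll aim there with the small cup, and pick it up now.

>>> {"api": "apply_moves", "payload": {"increments": "0.85 0 0.5 -12 0 0 0; 0.85 0 0.5 -30 0 0 0; 0.85 0 0.5 -50 0 0 0; 0.85 0 0.5 -68 0 0 0; 0.85 0 0.5 -84 0 0 0; 0.85 0 0.5 -93 0 0 0; 0.85 0 0.5 -97 0 0 0; 0.85 0 0.5 -97 0 0 0; 0.5 0 0.5 -97 0 0 0; 0.5 0 0.5 -97 0 0 0; 0.5 0 0.5 -97 0 0 0; 0.3 0 0.5 -97 0 0 0; 0.3 0 0.5 -97 0 0 0; 0.3 0 0.5 -97 0 0 0; 0.3 0 0.5 -97 0 0 0; 0.3 0 0.5 -97 0 0 0; 0.3 0 0.5 -97 0 0 0"}}

```text
time: 23.6
tcp_pos: [0.6404, -0.097, 0.0168]
ee_rot: [0.0, 0.707, 0.707, 0.0]
force: [-0.4, -0.5, 3.0]
gripper_width: 0.452
```

```bash
python3 - <<'E'
from fit import *
s=manip.read_state(); print(s["time"],s["tcp_pos"],s["force"],s["gripper_width"]*94)
S=get_image("scene"); print(rimfit(S,.64,-.0975,.05,.022))
overlay("scene",(130,260,210,350),5,[],"pics/g7.png")
E
```

```text
23.6 [ 0.64040442 -0.09695109  0.01682573] [-0.37515782 -0.51681765  3.01247395] 42.46185148607099
(array([ 0.641 , -0.0985]), np.float32(30.093315))
```

View pics/g7.png

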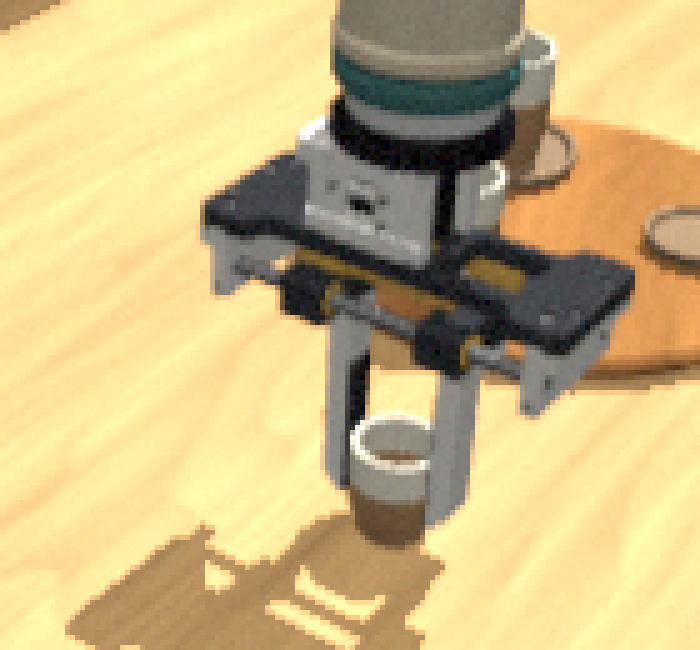

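>>> {"api": "apply_moves", "payload": {"increments": "0.3 0 0 5 0 0 0; 0.3 0 0 15 0 0 0; 0.3 0 0 30 0 0 0; 0.3 0 0 47 0 0 0; 0.3 0 0 60 0 0 0; 0.3 0 0 65 0 0 0; 0.3 1 8 65 0 0 0; 0.3 2 22 65 0 0 0; 0.3 3 44 65 0 0 0; 0.3 4 72 65 0 0 0; 0.3 5 104 65 0 0 0; 0.3 6 138 65 0 0 0; 0.3 7 172 65 0 0 0; 0.3 8 206 65 0 0 0; 0.3 9 238 65 0 0 0; 0.3 10 266 65 0 0 0; 0.3 11 288 65 0 0 0; 0.3 11.5 302 65 0 0 0; 0.3 11.5 309 65 0 0 0; 0.3 11.5 311.5 62 0 0 0"}}

```text
time: 25.7
tcp_pos: [0.6516, 0.2153, 0.0784]
ee_rot: [0.0, 0.707, 0.707, -0.0]
force: [0.4, -0.5, -0.5]
gripper_width: 0.458
```

>>> {"api": "apply_moves", "payload": {"increments": "0.3 0 0 -8 0 0 0; 0.3 0 0 -16 0 0 0; 0.3 0 0 -23 0 0 0; 0.3 0 0 -27 0 0 0; 0.3 0 0 -27 0 0 0; 0.3 0 0 -27 0 0 0; 0.3 0 0 -27 0 0 0"}}

```text
time: 26.4
tcp_pos: [0.6521, 0.2146, 0.0519]
ee_rot: [0.0, 0.707, 0.707, 0.0]
force: [-0.6, 0.3, -0.3]
gripper_width: 0.458
```

```bash
python3 - <<'E'
from fit import *
s=manip.read_state(); print(s["time"],s["tcp_pos"],s["force"],s["gripper_width"]*94)
S=get_image("scene"); print(rimfit(S,.652,.2135,.05+s["tcp_pos"][2]-.0168,.022))
overlay("scene",(130,220,290,380),7,[],"pics/g8.png")
E
```

```text
26.4 [0.65208389 0.2145899  0.05192749] [-0.63862071  0.33441199 -0.28663707] 43.031977090621666
(array([0.652 , 0.2135]), np.float32(14.967007))
```

View pics/g8.png

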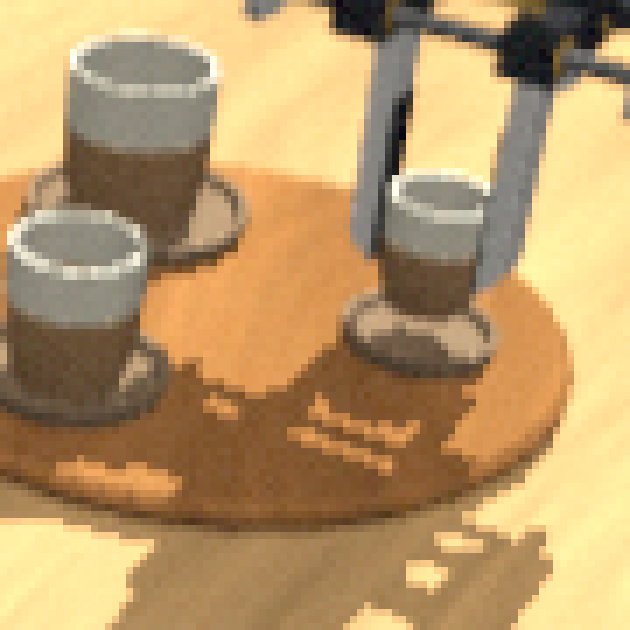

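The small cup sits perhaps 1 px right of the saucer centre in the scene view. I'll shift it −1 mm in y as a compromise between the cameras, then lower it.

>>> {"api": "apply_moves", "payload": {"increments": "0.3 -0.5 -1 -4 0 0 0; 0.3 -0.5 -1 -8 0 0 0; 0.3 -0.5 -1 -11 0 0 0; 0.3 -0.5 -1 -13 0 0 0; 0.3 -0.5 -1 -14 0 0 0; 0.3 -0.5 -1 -14 0 0 0; 0.3 -0.5 -1 -14 0 0 0"}}

```text
time: 27.2
tcp_pos: [0.6514, 0.2136, 0.0376]
ee_rot: [0.0, 0.707, 0.707, 0.0]
force: [0.2, 0.1, -0.1]
gripper_width: 0.452
```

>>> {"api": "apply_moves", "payload": {"increments": "0.3 0 0 -0.4 0 0 0; 0.3 0 0 -0.8 0 0 0; 0.3 0 0 -1.2 0 0 0; 0.3 0 0 -1.2 0 0 0; 0.3 0 0 -1.2 0 0 0"}}

```text
time: 27.7
tcp_pos: [0.6514, 0.2136, 0.0368]
ee_rot: [0.0, 0.707, 0.707, 0.0]
force: [-2.2, -1.0, 4.1]
gripper_width: 0.456
```

Contact. Release, rise and retreat to clear the view.

>>> {"api": "apply_moves", "payload": {"increments": "0.3 0 0 0.3 0 0 0; 0.5 0 0 0.3 0 0 0; 0.56 0 0 0.3 0 0 0; 0.65 0 0 0.3 0 0 0; 0.75 0 0 0.3 0 0 0; 0.75 0 0 0.3 0 0 0; 0.75 0 0 0.3 0 0 0; 0.75 0 0 10 0 0 0; 0.75 0 0 25 0 0 0; 0.75 0 0 45 0 0 0; 0.75 0 0 75 0 0 0; 0.75 0 0 105 0 0 0; 0.75 0 0 135 0 0 0; 0.75 0 0 155 0 0 0; 0.75 -6 -20 160 0 0 0; 0.75 -18 -60 160 0 0 0; 0.75 -30 -100 160 0 0 0; 0.75 -42 -145 160 0 0 0; 0.75 -55 -190 160 0 0 0; 0.75 -68 -235 160 0 0 0"}}

```text
time: 29.7
tcp_pos: [0.583, -0.0232, 0.1981]
ee_rot: [0.001, 0.707, 0.707, 0.001]
force: [0.7, -0.1, 0.5]
gripper_width: 0.747
```

>>> {"api": "apply_moves", "payload": {"increments": "0.75 -12 -45 0 0 0 0; 0.75 -24 -90 0 0 0 0; 0.75 -36 -135 0 0 0 0; 0.75 -46 -170 0 0 0 0; 0.75 -52 -190 0 0 0 0; 0.75 -55 -200 0 0 0 0; 0.75 -55 -200 0 0 0 0; 0.75 -55 -200 0 0 0 0; 0.75 -55 -200 0 0 0 0"}}

```text
time: 30.6
tcp_pos: [0.5291, -0.2194, 0.1964]
ee_rot: [-0.0, 0.706, 0.708, 0.0]
force: [0.7, -0.7, -0.2]
gripper_width: 0.751
```

```bash
python3 - <<'E'
from fit import *
s=manip.read_state(); print(s["time"],s["tcp_pos"],s["force"])
T=get_image("top");S=get_image("scene")
for n,x,y,h,r in(("l",.5015,.239,.092,.033),("m",.553,.0965,.08,.0275),("s",.6515,.213,.07,.022)): print(n,rimfit(T,x,y,h,r),rimfit(S,x,y,h,r))
overlay("scene",(125,215,250,380),6,[],"pics/f_s.png"); overlay("top",(110,225,110,235),5,[],"pics/f_t.png"); overlay("top",(0,384,0,512),1,[],"pics/f_full.png"); overlay("scene",(0,384,0,512),1,[],"pics/f_fulls.png")
E
```

```text
30.6 [ 0.52906366 -0.21936578  0.19641224] [ 0.70964457 -0.68415769 -0.17652492]
l (array([0.5005, 0.24  ]), np.float32(41.783237)) (array([0.5005, 0.2385]), np.float32(13.345467))
m (array([0.5525, 0.097 ]), np.float32(44.447758)) (array([0.5535, 0.0945]), np.float32(23.60896))
s (array([0.651 , 0.2135]), np.float32(42.80895)) (array([0.651 , 0.2115]), np.float32(17.875298))
```

View pics/f_s.png

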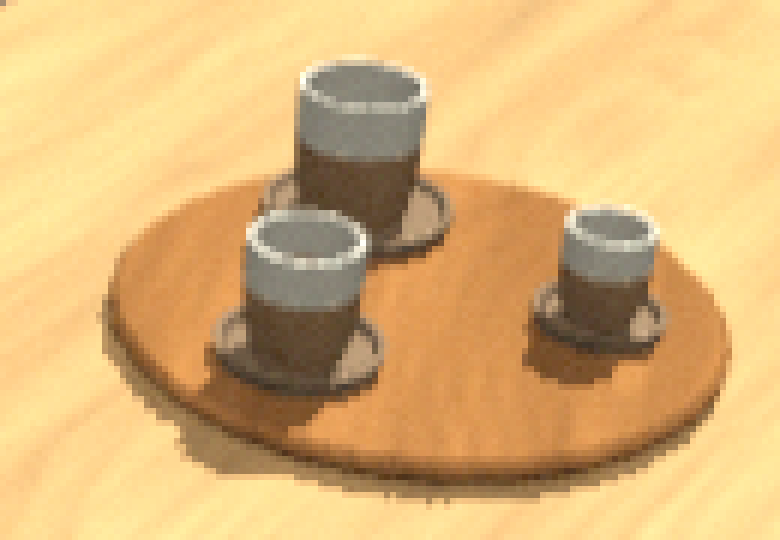

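View pics/f_t.png

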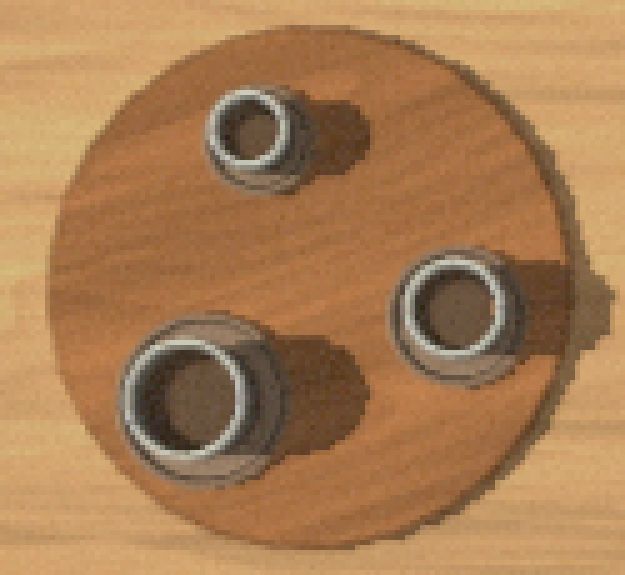

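View pics/f_fulls.png

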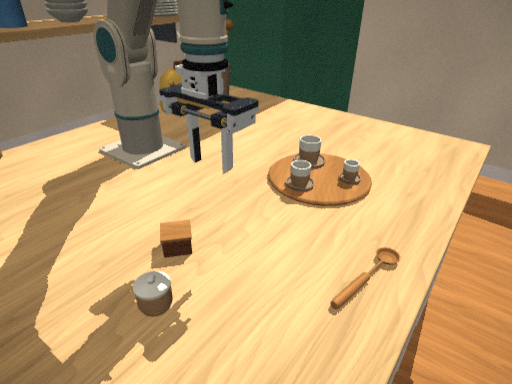

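```bash
python3 -c "
from rig import manip
print(manip.hand_in())"
```

```text
the job is handed in; nothing more can be done
None
```

All three cups are standing upright on their own saucers. I placed them in the order asked, large, then medium, then small, and handed the job in at about 31 s. Each cup was lowered in sub-millimetre steps until the force showed contact at 4–10 N, then released, and the arm moved clear.

- **Centring:** in the last pictures the cups look centred to within about 1–3 mm. The two cameras disagree by about 2 mm in y. By the top view the large and medium cups sit about 2–3 mm short of centre in y. In the scene view those two look centred, and the small cup is up to 1 px (2.5–4 mm) to the right. I did not nudge any of them further.
- **Bystanders:** the sugar pot and salt box look unmoved in the last scene picture. I judged that by eye and did not measure it.
- **Small cup grip:** the gripper read 42.5–43 mm on the small cup instead of the expected 44 mm. The cup still held firmly and stayed upright.

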